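# Seat a four-hole bat on the studs of a trimming wheel

### The arm

A 7-joint arm with a two-finger parallel gripper is mounted at the origin on a cart in front of the work surface, level with it; the furniture and walls round the work are solid. World frame = base frame: x ahead of the robot, y to its left, z up, the work surface at z = 0. Lengths are in m, angles in rad, forces in N, time in s.
With the tool pointing down it reaches from about 0.425 to 0.925 m from the base axis. Payload 6.8 kg.
Tool frame: the origin (TCP) lies midway between the tips of the shut fingers; the grasp point (between the pads) lies 19 mm behind it; z points along the fingers, y is the line along which they close (so a half turn about z gives the same grasp; the last joint's range is limited). The gripper opens to 85 mm and grips with 20 to 120 N. Pads are 22 mm wide; open, the fingers measure 114 mm over their backs; the gripper's body (76 mm by 85 mm) begins 54 mm behind the grasp point. The pads swing forward as they close: fully open they stand 13 mm farther back than shut.
Start: joints at [-1.269, 0.477, 0.022, 1.555, -0.011, 1.109, -0.083], TCP at [0.269, 0.619, 0.231] pointing down, gripper open.
Joint ranges: [-2.96, 2.96], [-0.34, 2.1], [-1.41, 1.46], [0.24, 2.44], [-1.37, 4.51], [0.17, 1.92], [-2.96, 2.96]. Speed limits (rad/s): [2.39, 2.39, 3.14, 3.14, 3.14, 3.14, 3.14].

### API

Orientations are given as a rotation vector (axis times angle).
In Python, from station import manip, vision, ticket gives the robot as it stands. The module is installed in compiled form; this text tells all that it offers.
- The arm moves only by the tool apply_moves, never from a script. Its argument "moves" is a list of rows, each a list of 3 entries, a list of its own where there are three numbers: the shift along the tool's x, y, z in mm, then the turn, a rotation vector about the tool's x, y, z in rad, then the opening, from 0 (shut) to 1 (fully open). In form: [[[dx, dy, dz], [rx, ry, rz], fingers], ...]. A call has exactly 10 rows; each row is the pose to reach, as a shift and turn from the pose commanded when the call began, along the tool's axes at that moment; what a row does not reach only later rows make up. A row lasts 1/12 s, in which the tool goes at most 41.7 mm and 7.16 degrees, less where a joint would pass 70% of its speed; a pose out of reach is approached as far as the arm can. A call with a gripper value outside its range is refused whole. The fingers move at their own pace and stop on an object; the grip force is fixed at half the most. Time passes only in rows, so rows that repeat a pose let the fingers close, or fill a call up. It gives the time, the measured TCP pose, the force, the opening and the grip force at its end, in the units of the state.
- manip.get_state(): the state, without advancing time (a new reading comes with each control period).
- vision.grab_frame(name): name is "side" or "top" or "wrist"; returns a dict with "color" (400x640x3 uint8, red, green, blue), "z_map" (400x640 float32, m along the optical axis (not along the pixel's ray), 0 where there is no reading), "vertical_fov" (degrees; the focal length in pixels is half the picture's height over the tangent of half this angle, whatever the lens; pixels are square), "cx", "cy" (the principal point, pixels), "camera_from_world" (4x4, takes a point from world to camera coordinates). Camera axes: x right, y up, looking along -z (the intrinsics and any distortion apply to the point x, -y, -z); pixel columns grow to the right and rows downward; lengths in m; the calibration is good to about 2 mm. A picture is of the moment at which its call begins.
- ticket.job_done(): hands the job in; it is judged then, once.
The state is a dict: "time_s": time; "joints": joint angles; "qd": joint speeds; "joint_torque": joint torques, N m; "eef_pos": TCP position; "ee_rot": TCP orientation; "wrist_force": force on the tool from outside, world axes, zero at the start; "ft_torque": the same for the moment, N m; "finger_gap": finger opening in m; "gripper_force": force on a finger pad.
Only numpy, scipy, OpenCV 4.12 (cv2) and the standard library are available. Lean on these libraries where they do the work, as an engineer would, in place of code of your own. Each camera call takes 0.05 s, during which the arm holds its last target. There are 200 camera calls.

### The job

Pick up the wooden bat by its grip block and put it on the wheel: turn it about on the four stud tips, pressing only lightly (never above 45 N, about the weight of 4.5 kg), until its holes find the studs and it slides down flat and fully home on the wheel head, then let go. Do not tip or drop the bat, and leave the other things where they stand.

Things in the scene. Friction and masses are not known exactly. Their poses are not given: they have to be found in the camera images.
- bat: The bat: pale wooden disc, 136 mm across, 12 mm thick, with a grip block on it, about 0.4 kg in all (varies by a fifth), lying flat on the table. Origin: centre of the disc's underside; z up. Four through holes, 13 mm in diameter, lie 48 mm from the centre at 45, 135, 225 and 315 degrees from its x axis.
- bat_grip (a point): Centre of the brown rounded grip block in the middle of the bat, 32 mm above the bat's underside; axes as the bat's. The block is 34 mm thick along x (take it between those two flat sides), 50 mm long along y, and reaches from 12 to 53 mm above the underside, with a small cork button up to 55 mm.
- wheel_seat (a point): Centre of the flat upper face of the trimming wheel's round metal head (156 mm across), 70 mm above the table; z up. This point belongs to the fixed foot: it tells where the head is but NOT how it is turned. A bat fully home has its underside level with this point, studs sticking out 4 mm above the disc; one resting on the stud tips has its underside 16 mm above it.
- wheel: The wheel's blue foot, fixed to the table; origin under its centre. On its metal head four brass studs, 10 mm thick, 16 mm tall, ball-tipped, stand 90 degrees apart on a circle of 48 mm radius. Their angle differs every time and is not reported (this body's yaw says nothing of it). Holes have 1.5 mm play all round. The head's brake holds it against up to about 1 N m.
- jar_purple: Bystander: white stem jar with a purple and black pattern, 110 mm wide, 119 mm high. Origin: centre of its underside.
- bowl_yellow: Bystander: patterned bowl of yellow glaze, 120 mm wide, 61 mm high. Origin: centre of its underside.
- tile_green: Bystander: dark green glazed tile, 50 x 58 x 8 mm. Origin: centre of its underside.
- masking_tape: Bystander: roll of masking tape, 105 mm wide, 20 mm high. Origin: centre of its underside.
- bisque_cup_b: Bystander: small terracotta-coloured bowl, 65 mm wide, 50 mm high. Origin: centre of its underside.
- pot_c: Bystander: yellow pigment pot with a blue cap, 49 mm wide, 62 mm high. Origin: centre of its underside.

How it is judged:
On the way, in this order (a step that is already met when the one before it is completed fails the run):
1. the bat is lifted clear of the table (height (world z) of bat above 0.05 m and contact force between bat and the fingers above 1 N), for 0.2 s.
2. the bat is held over the wheel or rests on its stud tips, less than 40 mm above home (horizontal distance between bat and wheel_seat below 0.012 m and z of bat in the frame of wheel_seat between 0.008 and 0.04 m), for 0.1 s.
At the end, for the whole second after the job is handed in: The bat lies fully home on the wheel head with all four studs through its holes: its underside within 3 mm of the head's face, within 4 mm of its centre, tilted less than 0.04 rad, at rest and let go (horizontal distance between bat and wheel_seat below 0.004 m and z of bat in the frame of wheel_seat between -0.003 and 0.003 m and angle between bat's own z axis and vertical below 0.04 rad and linear speed of bat below 0.02 m/s and angular speed of bat below 0.1 rad/s); the robot touches nothing.
It fails at once if the bat is pressed on the wheel with more than 45 N (contact force between bat and wheel above 45 N).
It fails at once if the bat is tipped by more than 0.35 rad (angle between bat's own z axis and vertical above 0.35 rad).
It fails at once if the bat is dropped (falls faster than 0.7 m/s while no finger touches it) (linear speed of bat above 0.7 m/s and contact force between bat and the fingers below 0.01 N).
It fails at once if a bystander is moved by more than 30 mm (distance of any of jar_purple, bowl_yellow, tile_green, masking_tape, bisque_cup_b, pot_c from where it was at the start of the episode above 0.03 m).
It also fails if it takes over 72 s, if anything falls off the work surface, if the arm or the gripper's body presses on something with over 40 N, if the wrist force passes 120 N, or if a joint passes its speed limit or range.

## Working session

There is one attempt and no reset: what is moved stays moved. The work goes in short steps, Python scripts to look and compute and a tool call to move; the robot and the scene stay as the last step left them, time stands still between calls to the robot, and variables do not carry over. Pictures are saved under pics/ and viewed, at most 10 in all, crops included, and the job is handed in when it is done.

Besides the shell and the picture viewer there is one more tool, called after "Request:" as name([rows], argument=value, ...), one row to a line, values as JSON. apply_moves: Moves the arm, as the interface text tells. Its arguments: {"type":"object","properties":{"moves":{"type":"array"}},"required":["moves"]}

```bash
mkdir -p pics; cat > h.py <<'E'
import numpy as np, cv2
from station import manip, vision, ticket
from scipy.spatial.transform import Rotation as R
def K(f):
    return 200/np.tan(np.radians(f["vertical_fov"])/2), f["cx"], f["cy"]
def pts(f):
    z=f["z_map"]; fl,cx,cy=K(f); v,u=np.mgrid[:400,:640]
    c=np.stack([(u-cx)/fl*z,-(v-cy)/fl*z,-z,np.ones_like(z)],-1)
    w=c@np.linalg.inv(f["camera_from_world"]).T
    w=w[...,:3]; w[z==0]=np.nan; return w
def ray(f,u,v,h):
    fl,cx,cy=K(f); T=np.linalg.inv(f["camera_from_world"])
    d=T[:3,:3]@np.array([(u-cx)/fl,-(v-cy)/fl,-1]); o=T[:3,3]
    return o+d*(h-o[2])/d[2]
def save(n,im): cv2.imwrite("pics/"+n,cv2.cvtColor(im,cv2.COLOR_RGB2BGR))
E
python3 - <<'E'
from h import *
s=manip.get_state(); print(s)
a=vision.grab_frame("top"); b=vision.grab_frame("side")
for n,f in(("top",a),("side",b)): print(n,{k:f[k] for k in f if k not in("color","z_map")})
np.save("top.npy",a,allow_pickle=True)
save("top.png",a["color"]); 
save("side.png",b["color"])
w=pts(a); 
for lo,hi in((.065,.08),(.045,.06),(.008,.02)):
    m=((w[...,2]>lo)&(w[...,2]<hi)).astype(np.uint8)
    n,l,st,c=cv2.connectedComponentsWithStats(m)
    for i in range(1,n):
        if st[i,4]>150: print(lo,st[i],c[i].round(),np.nanmedian(w[l==i],0).round(3))
E
```

```text
{'time_s': 0.0, 'joints': array([-1.26910173,  0.477786  ,  0.02237186,  1.55646113, -0.01154286,
        1.10931687, -0.08311316]), 'qd': array([ 0.00109914,  0.00285738, -0.00142318, -0.00137146,  0.00032227,
       -0.0002344 , -0.00085502]), 'joint_torque': array([ 1.86537891e-04, -5.96459198e+01,  1.60798822e+00, -2.81186932e+01,
        1.24080377e-02,  9.29700269e-03,  8.88861081e-06]), 'eef_pos': array([0.26871534, 0.6185495 , 0.23033171]), 'ee_rot': array([-6.39215838e-01, -3.07560485e+00,  2.86530350e-03]), 'wrist_force': array([-0.12612845, -0.38183917, -0.43746135]), 'ft_torque': array([ 0.02222015,  0.03394398, -0.01717843]), 'gripper_force': 0.0, 'finger_gap': 0.08533743101406745}
top {'vertical_fov': 57.863454486384285, 'cx': 319.7294092329895, 'cy': 194.33796158979382, 'camera_from_world': array([[-5.38475412e-04, -9.99905609e-01, -1.37289061e-02,
        -3.21481677e-02],
       [ 9.91231703e-01, -2.34776087e-03,  1.32114340e-01,
        -6.04189029e-01],
       [-1.32134101e-01, -1.35373866e-02,  9.91139404e-01,
        -1.09080121e+00],
       [ 0.00000000e+00,  0.
[... 836 characters left out ...]
899 0.421 0.05 ]
0.045 [ 89 114  69  30 243] [135. 125.] [0.836 0.538 0.054]
0.045 [234 123  38  38 213] [251. 139.] [0.788 0.183 0.056]
0.045 [256 221  17  14 173] [264. 227.] [0.502 0.137 0.052]
0.008 [225  58  20  12 171] [234.  64.] [1.055 0.257 0.011]
0.008 [ 287   71   58   54 2158] [316.  98.] [ 0.932 -0.02   0.014]
0.008 [119  84  43  31 574] [136. 101.] [0.924 0.586 0.013]
0.008 [199 152  28  28 195] [217. 169.] [0.682 0.293 0.012]
0.008 [ 245  207   43   43 1116] [266. 228.] [0.501 0.137 0.011]
0.008 [144 216  28  42 529] [160. 237.] [0.472 0.474 0.013]
0.008 [434 246  35  34 343] [451. 262.] [ 0.392 -0.439  0.018]
0.008 [ 270  355   78   45 1446] [309. 375.] [ 0.067 -0.     0.012]
```

View pics/top.png

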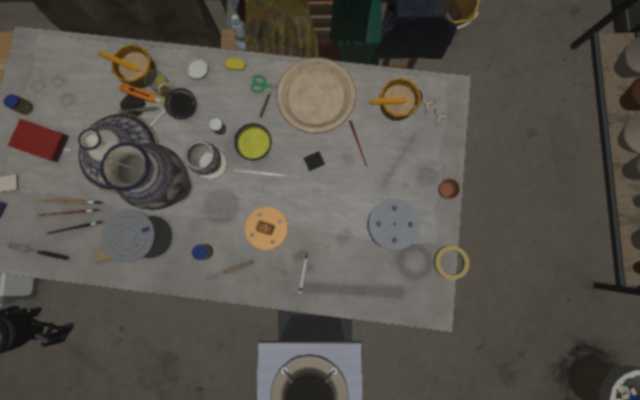

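View pics/side.png

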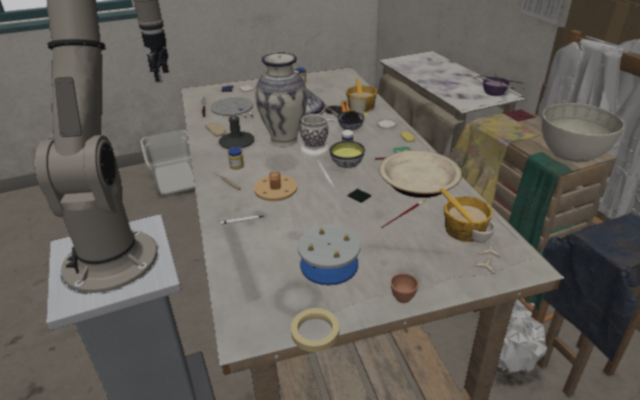

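The top view shows the bat at about (266,228) with its brown grip block, and the wheel at (394,224) with its studs near (394,208), (378,224), (411,224) and (394,238). The side view shows the same layout with a clear path between them. Next I measure the bat, grip and studs.

```bash
python3 - <<'E'
from h import *
f=np.load("top.npy",allow_pickle=True).item(); im=f["color"]; w=pts(f)
hsv=cv2.cvtColor(im,cv2.COLOR_RGB2HSV)
# bat disc
def blob(m,r):
    mm=np.zeros((400,640),np.uint8); u0,v0,u1,v1=r; mm[v0:v1,u0:u1]=m[v0:v1,u0:u1]
    c=max(cv2.findContours(mm,cv2.RETR_EXTERNAL,cv2.CHAIN_APPROX_NONE)[0],key=cv2.contourArea); return c[:,0]
def wc(c,h): return np.array([ray(f,u,v,h)[:2] for u,v in c])
def circ(c,h):
    p=wc(c,h); A=np.c_[2*p,np.ones(len(p))]; s=np.linalg.lstsq(A,(p**2).sum(1),rcond=None)[0]
    return s[:2],np.sqrt(s[2]+s[:2]@s[:2])
m=((hsv[...,1]>90)&(hsv[...,2]>70)).astype(np.uint8)
print("bat",circ(blob(m,(235,198,300,258)),.012))
g=((w[...,2]>.035)&(w[...,2]<.06)).astype(np.uint8)
c=blob(g,(245,208,290,248)); p=(wc(c,.053)*1000).astype(np.float32); r=cv2.minAreaRect(p); print("grip",r, cv2.boxPoints(r).round(1).tolist())
m2=((w[...,2]>.06)&(w[...,2]<.1)).astype(np.uint8)
print("wheel",circ(blob(m2,(350,185,440,265)),.07))
c4=cv2.resize(im[190:260,350:440],None,fx=8,fy=8,interpolation=cv2.INTER_CUBIC)
save("wh.png",np.clip(c4[:, :].astype(int)*1.6,0,255).astype(np.uint8))
c5=cv2.resize(im[200:256,236:296],None,fx=10,fy=10,interpolation=cv2.INTER_CUBIC)
save("bat.png",c5)
E
```

```text
bat (array([0.50096012, 0.13770412]), np.float64(0.06615738850290628))
grip ((500.4040222167969, 136.81484985351562), (50.85906982421875, 33.55617141723633), 71.76204681396484) [[476.5, 117.9000015258789], [508.3999938964844, 107.4000015258789], [524.2999877929688, 155.6999969482422], [492.3999938964844, 166.1999969482422]]
wheel (array([ 0.51027202, -0.25520861]), np.float64(0.07617700089742142))
```

View pics/wh.png

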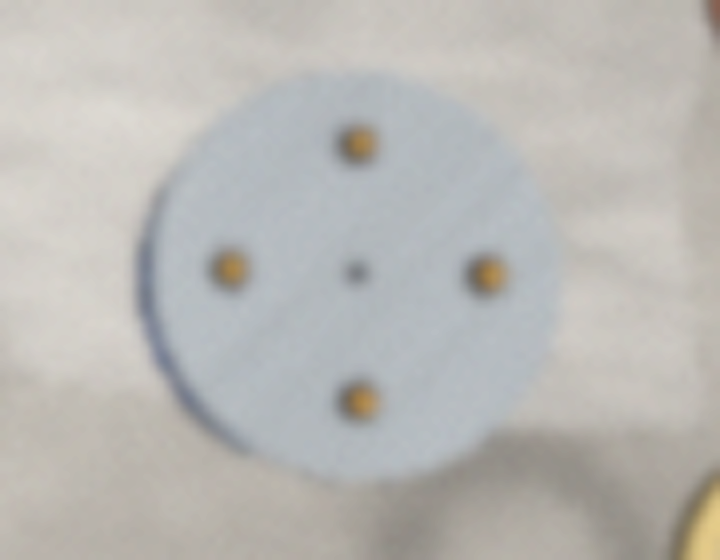

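View pics/bat.png

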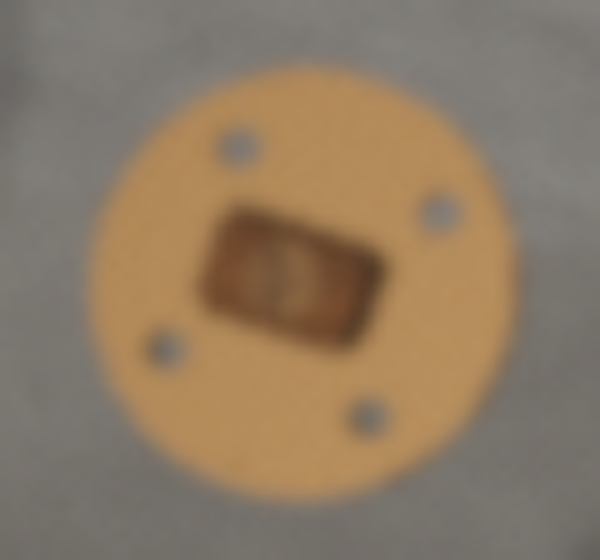

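```bash
cat >> h.py <<'E'
def delta(pos,yaw_y,pos0=None,rot0=None):
    """tool-frame shift mm and rotvec to reach pos with tool down, tool y at world angle yaw_y (deg)"""
    s=manip.get_state(); p0=s["eef_pos"] if pos0 is None else pos0; R0=R.from_rotvec(s["ee_rot"] if rot0 is None else rot0)
    a=np.radians(yaw_y); y=np.array([np.cos(a),np.sin(a),0]); z=np.array([0,0,-1.]); x=np.cross(y,z)
    Rt=R.from_matrix(np.c_[x,y,z])
    return (R0.inv().apply(np.array(pos)-p0)*1000).round(1),(R0.inv()*Rt).as_rotvec().round(4)
def blobs(m,lo,hi):
    n,l,st,c=cv2.connectedComponentsWithStats(m.astype(np.uint8)); return [c[i] for i in range(1,n) if lo<=st[i,4]<=hi]
def ang4(p,c):
    d=np.asarray(p)-c; z=(d[:,0]+1j*d[:,1]); return np.degrees(np.angle(np.sum((z/abs(z))**4)))/4, abs(z)
E
python3 - <<'E'
from h import *
f=np.load("top.npy",allow_pickle=True).item(); im=f["color"]; hsv=cv2.cvtColor(im,cv2.COLOR_RGB2HSV)
big=cv2.resize(hsv,None,fx=4,fy=4,interpolation=cv2.INTER_CUBIC)
def find(mask,r,h,lo,hi):
    u0,v0,u1,v1=[4*k for k in r]; out=[]
    for c in blobs(mask[v0:v1,u0:u1],lo,hi):
        u=(c[0]+u0+.5)/4-.5; v=(c[1]+v0+.5)/4-.5; out.append(ray(f,u,v,h)[:2])
    return np.array(out)
s=find(big[...,1]>95,(366,196,422,250),.083,40,400); print(s.round(4)); print("studs",s.mean(0),ang4(s,s.mean(0)))
h=find(big[...,1]<115,(252,206,290,250),.010,20,400); print(h.round(4))
h=h[np.abs(np.linalg.norm(h-[.501,.137],axis=1)-.048)<.01]; print("holes",h.mean(0),ang4(h,h.mean(0)))
print(delta([.501,.137,.17],-18.2))
E
```

```text
[[ 0.5582 -0.2567]
 [ 0.5118 -0.2076]
 [ 0.5093 -0.3031]
 [ 0.4628 -0.2545]]
studs [ 0.51051737 -0.25550801] (np.float64(-1.3964160811547304), array([0.04765242, 0.04788471, 0.04765631, 0.04770308]))
[[0.5442 0.159 ]
 [0.5227 0.0944]
 [0.48   0.1787]
 [0.4586 0.1157]]
holes [0.50136786 0.13695558] (np.float64(26.854541967727958), array([0.04814802, 0.04758215, 0.04689762, 0.04776911]))
(array([-404.9, -349.1,   61.1]), array([-1.3000e-03,  1.3000e-03,  1.4787e+00]))
```

Request:
apply_moves([
  [[-20,-18,3],[0,0,0.08],1],
  [[-60,-52,9],[0,0,0.2],1],
  [[-90,-78,14],[0,0,0.32],1],
  [[-120,-103,18],[0,0,0.44],1],
  [[-150,-129,23],[0,0,0.56],1],
  [[-180,-155,27],[0,0,0.68],1],
  [[-210,-181,32],[0,0,0.8],1],
  [[-240,-207,36],[0,0,0.92],1],
  [[-270,-233,41],[0,0,1.03],1],
  [[-300,-259,45],[0,0,1.1],1],
])

```text
time_s: 0.93
eef_pos: [0.4411, 0.2599, 0.1859]
ee_rot: [-2.159, -2.282, 0.001]
wrist_force: [0.3, -0.5, -0.7]
finger_gap: 0.0859
gripper_force: 0.0
```

```bash
python3 -c "
from h import *
print(delta([.501,.137,.17],-18.2), delta([.501,.137,.17],-18.2)[0]/1000)"
```

```text
(array([-126. ,   53. ,   15.9]), array([-4.00e-04,  3.00e-04,  3.73e-01])) [-0.126   0.053   0.0159]
```

Request:
apply_moves([
  [[-30,13,4],[0,0,0.1],1],
  [[-60,25,8],[0,0,0.2],1],
  [[-90,38,12],[0,0,0.3],1],
  [[-115,48,15],[0,0,0.36],1],
  [[-126,53,16],[0,0,0.373],1],
  [[-126,53,16],[0,0,0.373],1],
  [[-126,53,16],[0,0,0.373],1],
  [[-126,53,16],[0,0,0.373],1],
  [[-126,53,16],[0,0,0.373],1],
  [[-126,53,16],[0,0,0.373],1],
])

```text
time_s: 1.77
eef_pos: [0.501, 0.1411, 0.1703]
ee_rot: [-2.536, -1.853, -0.0]
wrist_force: [-0.6, 0.0, 0.1]
finger_gap: 0.0854
gripper_force: 0.0
```

```bash
python3 - <<'E'
from h import *
f=vision.grab_frame("wrist"); save("w1.png",f["color"]); print(delta([.501,.137,.017],-18.2))
w=pts(f); m=((w[...,2]>.04)&(w[...,2]<.062)&(np.hypot(w[...,0]-.5,w[...,1]-.137)<.05)).astype(np.uint8)
ys,xs=np.nonzero(m); p=w[ys,xs,:2]*1000; print(len(p),cv2.minAreaRect(p.astype(np.float32)))
m=((w[...,2]>.006)&(w[...,2]<.018)&(np.hypot(w[...,0]-.5,w[...,1]-.137)<.08)); print(m.sum(),w[m].min(0),w[m].max(0))
E
```

```text
(array([ -3.8,   1.2, 153.3]), array([-0.0003, -0.0004,  0.0082]))
1719 ((501.7215270996094, 137.24339294433594), (50.621944427490234, 33.470123291015625), 71.3408203125)
9684 [0.43341773 0.06887079 0.00600539] [0.56914591 0.20525097 0.01514873]
```

View pics/w1.png

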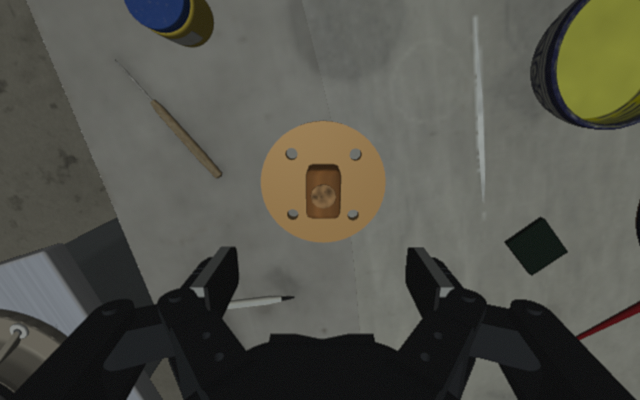

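The wrist view shows the bat centred at (323,182) with the block square between the fingers, and nothing in the way. I go down and grip.

Request:
apply_moves([
  [[-4,1,20],[0,0,0.01],1],
  [[-4,1,50],[0,0,0.01],1],
  [[-4,1,80],[0,0,0.01],1],
  [[-4,1,110],[0,0,0.01],1],
  [[-4,1,135],[0,0,0.01],1],
  [[-4,1,148],[0,0,0.01],1],
  [[-4,1,152],[0,0,0.01],1],
  [[-4,1,152],[0,0,0.01],1],
  [[-4,1,152],[0,0,0.01],0.6],
  [[-4,1,152],[0,0,0.01],0],
])

```text
time_s: 2.65
eef_pos: [0.5021, 0.1359, 0.0194]
ee_rot: [2.548, 1.837, 0.003]
wrist_force: [-0.2, 0.3, -0.8]
finger_gap: 0.0641
gripper_force: 0.0
```

Request:
apply_moves([
  [[0,0,0],[0,0,0],0],
  [[0,0,0],[0,0,0],0],
  [[0,0,0],[0,0,0],0],
  [[0,0,0],[0,0,0],0],
  [[0,0,0],[0,0,0],0],
  [[0,0,0],[0,0,0],0],
  [[0,0,0],[0,0,0],0],
  [[0,0,0],[0,0,0],0],
  [[0,0,0],[0,0,0],0],
  [[0,0,0],[0,0,0],0],
])

```text
time_s: 3.48
eef_pos: [0.5017, 0.1358, 0.0193]
ee_rot: [-2.549, -1.837, -0.002]
wrist_force: [-0.7, 0.5, 7.1]
finger_gap: 0.0336
gripper_force: 61.3
```

```bash
python3 -c "
from h import *
s=manip.get_state();print(s['ft_torque'],s['joints']);print(delta([.5105,-.2555,.16],-18.2-28.25),delta([.501,.137,.16],-18.2))"
```

```text
[ 0.0135378   0.26894657 -0.00207066] [-0.65792198  0.56219531  0.34665593  2.09372308 -0.36076297  0.54038269
 -0.3705958 ]
(array([-368.2,  132.2, -141.1]), array([ 0.0005, -0.0015,  0.4888])) (array([   1.1,   -1. , -140.7]), array([ 0.0008, -0.0013, -0.0043]))
```

Request:
apply_moves([
  [[0,0,-5],[0,0,0],0],
  [[0,0,-15],[0,0,0],0],
  [[0,0,-30],[0,0,0],0],
  [[0,0,-50],[0,0,0],0],
  [[0,0,-70],[0,0,0],0],
  [[0,0,-90],[0,0,0],0],
  [[0,0,-110],[0,0,0],0],
  [[0,0,-128],[0,0,0],0],
  [[0,0,-138],[0,0,0],0],
  [[0,0,-141],[0,0,0],0],
])

```text
time_s: 4.32
eef_pos: [0.5018, 0.1355, 0.1612]
ee_rot: [2.549, 1.836, 0.004]
wrist_force: [0.2, -0.1, -3.9]
finger_gap: 0.0333
gripper_force: 60.3
```

Request:
apply_moves([
  [[-12,4,0],[0,0,0.02],0],
  [[-32,12,0],[0,0,0.05],0],
  [[-56,20,0],[0,0,0.1],0],
  [[-81,29,0],[0,0,0.15],0],
  [[-106,38,0],[0,0,0.2],0],
  [[-131,47,0],[0,0,0.25],0],
  [[-156,56,0],[0,0,0.3],0],
  [[-181,65,0],[0,0,0.34],0],
  [[-206,74,0],[0,0,0.38],0],
  [[-231,83,0],[0,0,0.42],0],
])

```text
time_s: 5.15
eef_pos: [0.5052, -0.1119, 0.1581]
ee_rot: [-2.877, -1.26, 0.004]
wrist_force: [0.2, -0.7, -3.9]
finger_gap: 0.0334
gripper_force: 60.2
```

```bash
python3 -c "
from h import *
s=manip.get_state();print(s['wrist_force'],s['joints']);print(delta([.5105,-.2555,.16],-18.2-28.25))"
```

```text
[ 0.20338071 -0.70929965 -3.946298  ] [-0.42408255  0.35934936  0.6448303   2.03210995 -0.28653376  0.84109986
 -0.36151215]
(array([-101.9,  101.3,   -1.9]), array([-0.0017,  0.002 ,  0.0654]))
```

Request:
apply_moves([
  [[-18,18,0],[0,0,0.02],0],
  [[-36,36,0],[0,0,0.04],0],
  [[-54,54,0],[0,0,0.06],0],
  [[-72,72,0],[0,0,0.065],0],
  [[-88,88,-1],[0,0,0.065],0],
  [[-98,97,-2],[0,0,0.065],0],
  [[-102,101,-2],[0,0,0.065],0],
  [[-102,101,-2],[0,0,0.065],0],
  [[-102,101,-2],[0,0,0.065],0],
  [[-102,101,-2],[0,0,0.065],0],
])

```text
time_s: 5.98
eef_pos: [0.5121, -0.2518, 0.1606]
ee_rot: [-2.913, -1.172, 0.001]
wrist_force: [0.3, -0.4, -4.3]
finger_gap: 0.0334
gripper_force: 60.3
```

```bash
python3 - <<'E'
from h import *
print(delta([.5105,-.2555,.16],-18.2-28.25))
f=vision.grab_frame("wrist"); g=vision.grab_frame("side"); np.save("ws.npy",[f,g],allow_pickle=True)
save("w2.png",np.vstack([f["color"][:300],cv2.resize(g["color"][200:310,250:420],(640,300))]))
E
```

```text
(array([-3.7,  1.5,  0.6]), array([-0.0019,  0.    ,  0.005 ]))
```

View pics/w2.png

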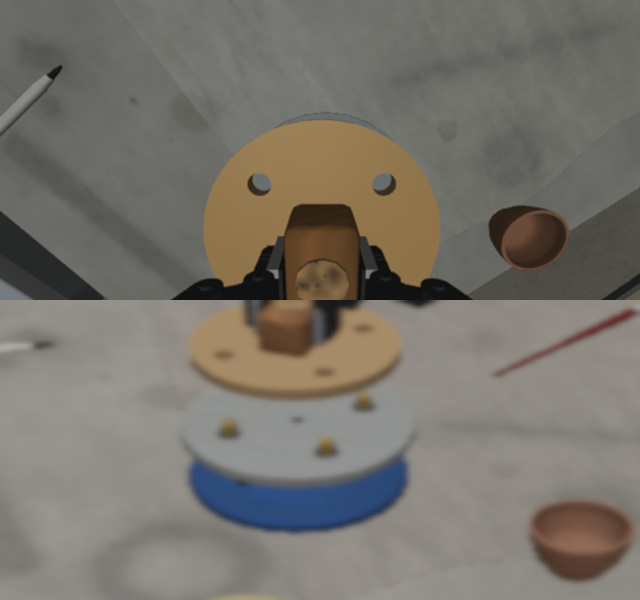

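The bat hangs level above the wheel: its holes show at (259,184) and (384,184) in the wrist view, and the three visible studs are below it in the side view. I measure the bat's offset in the hand from those holes and the disc rim.

```bash
python3 - <<'E'
from h import *
s=manip.get_state(); Rt=R.from_rotvec(s["ee_rot"]).as_matrix(); e=s["eef_pos"]; zt=e[2]-.0193+.012
fw,_=np.load("ws.npy",allow_pickle=True); ft=vision.grab_frame("top"); print(zt)
def fit(f,name,guess,sat,zz):
    hsv=cv2.cvtColor(f["color"],cv2.COLOR_RGB2HSV); w=pts(f)
    m=((hsv[...,1]>90)&(abs(w[...,2]-zz)<.03)).astype(np.uint8)
    print(name,m.sum(),"top z",np.nanmedian(w[(m>0)][:,2]))
    c=max(cv2.findContours(m,cv2.RETR_EXTERNAL,cv2.CHAIN_APPROX_NONE)[0],key=cv2.contourArea)[:,0]
    p=np.array([ray(f,u,v,zz)[:2] for u,v in c]); d=np.hypot(*(p-guess).T); p=p[abs(d-.068)<.006]
    for _ in range(4):
        A=np.c_[2*p,np.ones(len(p))]; q=np.linalg.lstsq(A,(p**2).sum(1),rcond=None)[0]
        r=np.sqrt(q[2]+q[:2]@q[:2]); d=abs(np.hypot(*(p-q[:2]).T)-r); p=p[d<max(.001,2*d.std())]
    off=Rt.T@np.r_[q[:2]-e[:2],0]; print(name,q[:2],r,len(p),"offset tool mm",off[:2]*1000)
fit(fw,"wrist",e[:2],90,zt); fit(ft,"top",e[:2],90,zt)
hs=cv2.cvtColor(fw["color"],cv2.COLOR_RGB2HSV)[...,1]
for box in((240,165,285,205),(360,165,405,205)):
    u0,v0,u1,v1=box; bb=blobs(hs[v0:v1,u0:u1]<100,40,1500)
    for b in bb:
        P=ray(fw,b[0]+u0,b[1]+v0,zt); print("hole",P,Rt.T@(P-e)*1000)
# stud positions from side
E
```

```text
0.15362840598821212
wrist 26096 top z 0.1533954665392766
wrist [ 0.51359918 -0.25093087] 0.06734856377165102 425 offset tool mm [1.53145902 0.08950274]
top 686 top z 0.15269801123236593
top [ 0.51325437 -0.24914918] 0.0655746805777076 46 offset tool mm [ 2.51766783 -1.43387215]
hole [ 0.51636629 -0.2030186   0.15362841] [ 36.7297258  -32.52478853   7.34340431]
hole [ 0.5616127  -0.2500117   0.15362841] [36.77969606 32.71002819  7.27320187]
```

```bash
python3 -c "
from h import *
print(delta([.5095,-.2565,.113],-46.4))"
```

```text
(array([-5.3,  1.1, 48.1]), array([-0.0007, -0.0003,  0.0046]))
```

Request:
apply_moves([
  [[-5,1,6],[0,0,0.005],0],
  [[-5,1,15],[0,0,0.005],0],
  [[-5,1,25],[0,0,0.005],0],
  [[-5,1,35],[0,0,0.005],0],
  [[-5,1,42],[0,0,0.005],0],
  [[-5,1,46],[0,0,0.005],0],
  [[-5,1,48],[0,0,0.005],0],
  [[-5,1,48],[0,0,0.005],0],
  [[-5,1,48],[0,0,0.005],0],
  [[-5,1,48],[0,0,0.005],0],
])

```text
time_s: 6.97
eef_pos: [0.5098, -0.2578, 0.1137]
ee_rot: [2.918, 1.163, 0.001]
wrist_force: [0.4, -0.3, -4.0]
finger_gap: 0.033
gripper_force: 60.3
```

```bash
python3 -c "
from h import *
print(manip.get_state()['ft_torque'],delta([.5095,-.2565,.1005],-46.4))"
```

```text
[-0.02743047 -0.03978639  0.02844088] (array([ 0.7, -1.2, 13.2]), array([ 0.0007, -0.0004, -0.0023]))
```

Request:
apply_moves([
  [[1,-1,2],[0,0,-0.002],0],
  [[1,-1,4],[0,0,-0.002],0],
  [[1,-1,5],[0,0,-0.002],0],
  [[1,-1,6],[0,0,-0.002],0],
  [[1,-1,7],[0,0,-0.002],0],
  [[1,-1,8],[0,0,-0.002],0],
  [[1,-1,8.5],[0,0,-0.002],0],
  [[1,-1,9],[0,0,-0.002],0],
  [[1,-1,9.5],[0,0,-0.002],0],
  [[1,-1,9.5],[0,0,-0.002],0],
])

```text
time_s: 7.8
eef_pos: [0.5094, -0.2562, 0.1037]
ee_rot: [-2.917, -1.166, 0.0]
wrist_force: [-1.1, -0.5, -3.8]
finger_gap: 0.0334
gripper_force: 60.3
```

```bash
python3 -c "
from h import *
print(manip.get_state()['ft_torque'],delta([.5095,-.2565,.1005],-46.4))"
```

```text
[ 0.01553641 -0.01031477  0.02009758] (array([-0.1,  0.3,  3.2]), array([-0.0001,  0.0001, -0.0003]))
```

Request:
apply_moves([
  [[0,0,0.5],[0,0,0],0],
  [[0,0,1],[0,0,0],0],
  [[0,0,1.5],[0,0,0],0],
  [[0,0,2],[0,0,0],0],
  [[0,0,2.5],[0,0,0],0],
  [[0,0,3],[0,0,0],0],
  [[0,0,3.5],[0,0,0],0],
  [[0,0,4],[0,0,0],0],
  [[0,0,4],[0,0,0],0],
  [[0,0,4],[0,0,0],0],
])

```text
time_s: 8.63
eef_pos: [0.5096, -0.2567, 0.0999]
ee_rot: [2.916, 1.166, 0.0]
wrist_force: [1.3, -3.4, -4.1]
finger_gap: 0.0335
gripper_force: 60.4
```

```bash
python3 -c "
from h import *
print(manip.get_state()['ft_torque'],delta([.5095,-.2565,.0893],-46.4))"
```

```text
[-0.61918815 -0.1577575  -0.0325808 ] (array([ 0. , -0.2, 10.6]), array([ 0.0008,  0.0002, -0.0005]))
```

The studs are in the holes. I continue down gently, yielding slightly to the side force.

Request:
apply_moves([
  [[-0.2,0.3,0.5],[0,0,0],0],
  [[-0.2,0.4,1],[0,0,0],0],
  [[-0.2,0.4,2],[0,0,0],0],
  [[-0.2,0.4,3],[0,0,0],0],
  [[-0.2,0.4,4],[0,0,0],0],
  [[-0.2,0.4,5],[0,0,0],0],
  [[-0.2,0.4,6],[0,0,0],0],
  [[-0.2,0.4,7],[0,0,0],0],
  [[-0.2,0.4,8],[0,0,0],0],
  [[-0.2,0.4,8],[0,0,0],0],
])

```text
time_s: 9.47
eef_pos: [0.5096, -0.2567, 0.0916]
ee_rot: [2.917, 1.166, -0.0]
wrist_force: [1.5, -3.3, -5.4]
finger_gap: 0.0335
gripper_force: 60.4
```

```bash
python3 -c "
from h import *
print(manip.get_state()['ft_torque'],delta([.5095,-.2565,.0893],-46.4))"
```

```text
[-0.71826148 -0.23675051 -0.00146359] (array([ 0.1, -0.2,  2.3]), array([ 0.0002,  0.0001, -0.0003]))
```

Request:
apply_moves([
  [[-0.2,0.3,0.3],[0,0,0],0],
  [[-0.3,0.4,0.6],[0,0,0],0],
  [[-0.3,0.4,0.9],[0,0,0],0],
  [[-0.3,0.4,1.2],[0,0,0],0],
  [[-0.3,0.4,1.5],[0,0,0],0],
  [[-0.3,0.4,1.7],[0,0,0],0],
  [[-0.3,0.4,1.9],[0,0,0],0],
  [[-0.3,0.4,2.1],[0,0,0],0],
  [[-0.3,0.4,2.2],[0,0,0],0],
  [[-0.3,0.4,2.2],[0,0,0],0],
])

```text
time_s: 10.3
eef_pos: [0.5096, -0.2569, 0.0895]
ee_rot: [-2.916, -1.167, 0.0]
wrist_force: [0.4, -0.5, -3.4]
finger_gap: 0.0333
gripper_force: 60.3
```

Request:
apply_moves([
  [[0,0,0.1],[0,0,0],0],
  [[0,0,0.2],[0,0,0],0],
  [[0,0,0.3],[0,0,0],0],
  [[0,0,0.4],[0,0,0],0],
  [[0,0,0.5],[0,0,0],0],
  [[0,0,0.6],[0,0,0],0],
  [[0,0,0.7],[0,0,0],0],
  [[0,0,0.8],[0,0,0],0],
  [[0,0,0.8],[0,0,0],0],
  [[0,0,0.8],[0,0,0],0],
])

```text
time_s: 11.13
eef_pos: [0.5096, -0.2569, 0.0893]
ee_rot: [-2.916, -1.166, -0.001]
wrist_force: [-3.7, 3.2, 5.8]
finger_gap: 0.033
gripper_force: 61.8
```

The bat is seated, with the vertical force up by about 9 N. I let go and back off.

Request:
apply_moves([
  [[0,0,0],[0,0,0],0.3],
  [[0,0,0],[0,0,0],0.6],
  [[0,0,0],[0,0,0],1],
  [[0,0,0],[0,0,0],1],
  [[0,0,0],[0,0,0],1],
  [[0,0,0],[0,0,0],1],
  [[0,0,0],[0,0,0],1],
  [[0,0,0],[0,0,0],1],
  [[0,0,0],[0,0,0],1],
  [[0,0,0],[0,0,0],1],
])

```text
time_s: 11.97
eef_pos: [0.5096, -0.2571, 0.0888]
ee_rot: [-2.917, -1.166, 0.0]
wrist_force: [1.1, -0.7, -0.0]
finger_gap: 0.0855
gripper_force: 0.0
```

Request:
apply_moves([
  [[0,0,-3],[0,0,0],1],
  [[0,0,-10],[0,0,0],1],
  [[0,0,-20],[0,0,0],1],
  [[0,0,-35],[0,0,0],1],
  [[0,0,-55],[0,0,0],1],
  [[0,0,-75],[0,0,0],1],
  [[0,0,-95],[0,0,0],1],
  [[0,0,-110],[0,0,0],1],
  [[0,0,-120],[0,0,0],1],
  [[0,0,-120],[0,0,0],1],
])

```text
time_s: 12.8
eef_pos: [0.5108, -0.258, 0.2116]
ee_rot: [2.915, 1.165, 0.006]
wrist_force: [0.8, -0.3, 0.1]
finger_gap: 0.0856
gripper_force: 0.0
```

```bash
python3 - <<'E'
from h import *
f=vision.grab_frame("wrist"); g=vision.grab_frame("side"); 
save("w3.png",np.vstack([f["color"][:300],cv2.resize(g["color"][200:310,250:420],(640,300))]))
w=pts(f); hsv=cv2.cvtColor(f["color"],cv2.COLOR_RGB2HSV)
m=(hsv[...,1]>90)&(abs(w[...,2]-.085)<.012)&(np.hypot(w[...,0]-.51,w[...,1]+.255)<.08)
P=w[m]; A=np.c_[P[:,:2]-[.51,-.255],np.ones(len(P))]; print(np.median(P,0),np.linalg.lstsq(A,P[:,2],rcond=None)[0], manip.get_state()["eef_pos"])
E
```

```text
[ 0.51959681 -0.24774197  0.08215387] [0.00218973 0.00050574 0.0822011 ] [ 0.5096673  -0.25695292  0.20890681]
```

View pics/w3.png

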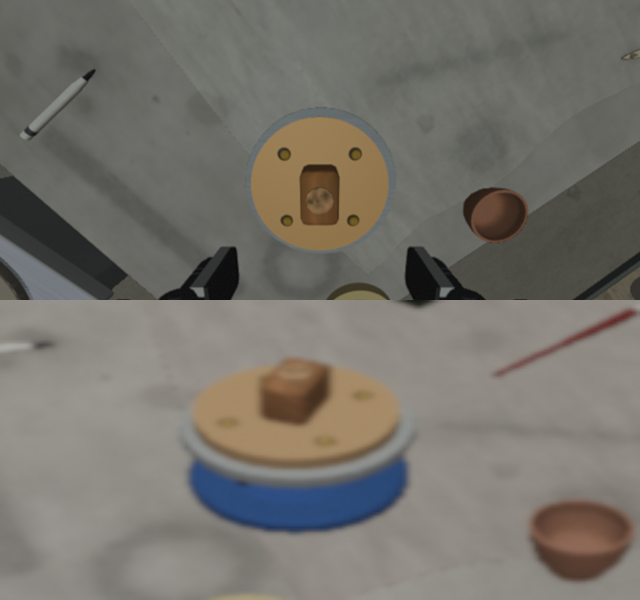

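The bat lies flat: its disc top is at 82 mm, so the underside is at 70 mm. Brass studs show in all four holes, at (284,154), (355,154), (287,220) and (353,220), and the gripper is clear.

```bash
python3 -c "
from h import *
print(ticket.job_done())"
```

```text
the job is handed in; nothing more can be done
None
```

The bat is fully home on the wheel head, flat with all four studs through its holes, and let go; the job is handed in, but no verdict came back.

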